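# Release the brass blank from the gravity feeder

### The arm

A 7-joint arm with a two-finger parallel gripper is mounted at the origin on the work surface. World frame = base frame: x ahead of the robot, y to its left, z up, the work surface at z = 0. Lengths are in m, angles in rad, forces in N, time in s.
With the tool pointing down it reaches from about 0.425 to 0.875 m from the base axis. Payload 8.4 kg.
Tool frame: the origin (TCP) lies at the centre of the arm's flange, where the gripper is bolted on; the fingertips stand 173 mm ahead of it and the grasp point (between the pads) lies 155 mm ahead of it; y points along the fingers, z is the direction in which the jaws open and shut, and the axes are right-handed (so a half turn about y gives the same grasp; the last joint's range is limited). The gripper opens to 85 mm and grips with 20 to 120 N. Pads are 22 mm wide; open, the fingers measure 114 mm over their backs; the gripper's body (76 mm by 85 mm) begins 54 mm behind the grasp point. The pads swing forward as they close: fully open they stand 13 mm farther back than shut.
Start: joints at [-1.216, 0.333, 0.04, 1.465, -0.013, 1.343, -0.059], TCP at [0.285, 0.584, 0.405] pointing down, gripper open.
Joint ranges: [-2.58, 2.58], [-0.38, 2.09], [-1.3, 1.39], [0.25, 2.4], [-1.5, 4.64], [0.08, 2.09], [-2.65, 2.65]. Speed limits (rad/s): [2.22, 2.22, 2.79, 2.79, 3.14, 3.14, 3.14].

### API

Orientations are given as a unit quaternion [x, y, z, w].
In Python, from rig import manip gives the robot as it stands.
- The arm moves only by the tool servo_tool, never from a script. Its argument "series" is a list of rows, each an object with "hand": the closure, from 0 (fully open) to 1 (shut); "travel": the shift along the tool's x, y, z each as a share of 0.75 m, from -1 to 1, a list of three; "rot": the turn, a rotation vector about the tool's x, y, z each as a share of 90 degrees, from -1 to 1, a list of three. In form: [{"hand": hand, "travel": [tx, ty, tz], "rot": [wx, wy, wz]}, ...]. A call has 1 to 5 rows; each row is the pose to reach, as a shift and turn from the pose commanded when the call began, along the tool's axes at that moment; what a row does not reach only later rows make up. A row lasts 1/12 s, in which the tool goes at most 41.7 mm and 7.16 degrees, less where a joint would pass 70% of its speed; a pose out of reach is approached as far as the arm can. A call with a number of a shift or a turn outside -1 to 1 is refused whole. A call with a gripper value outside its range is refused whole. The fingers move at their own pace and stop on an object; the grip force is fixed at half the most. Time passes only in rows, so rows that repeat a pose let the fingers close. It gives the time, the measured TCP pose, the force and the opening at its end, in the units of the state.
- manip.get_state(): the state, without advancing time (a new reading comes with each control period).
- manip.snapshot(name): name is "scene" or "top" or "wrist"; returns (picture, depth): 480x640x3 uint8, blue, green, red; 480x640 float32, m along the optical axis (not along the pixel's ray), 0 where there is no reading.
- manip.get_calibration(name): a dict with "intrinsics" (3x3 intrinsics, pixels), "eye" and "rotation" of the camera in the world; the wrist camera has in their place "tool_from_camera" (4x4, takes a point from camera to tool coordinates, whose origin is the TCP and whose axes are the tool frame's). Camera axes: x right, y up, looking along -z (the intrinsics and any distortion apply to the point x, -y, -z); pixel columns grow to the right and rows downward; lengths in m; the calibration is good to about 2 mm. A picture is of the moment at which its call begins: read the wrist's pose just before it. get_calibration takes no time and is no camera call.
- manip.close_job(): hands the job in, once; it reports no verdict.
Trained networks look in the newest picture that a camera, given by its name, has taken for a name from the list of things; names that differ only in an ending like _2 or _b are one class to them, and where a whole thing is asked for, a point or a joint stands for the part that bears it (a point fixed in the world has none). Each returns a list of dicts, best first, with "p" (0 to 1); they miss things now and then, are a little off and sometimes report something else, mostly with a low value. They report only what shows in the picture. A call takes as long as a camera call. They do not tell look-alikes from the thing itself.
- manip.find_in(camera, thing): "rect" ([centre column, centre row, width, height] in pixels, round what is visible of it).
- manip.masks_of(camera, thing): "region" (480x640 bool, what is visible of it) and "rect" ([centre column, centre row, width, height] in pixels, round what is visible of it).
- manip.pinpoint(camera, thing): "xy" ([column, row] in pixels: a listed point, or the origin of a listed thing).
The state is a dict: "clock": time; "joints": joint angles; "dq": joint speeds; "joint_torque": joint torques, N m; "position": TCP position; "eef_rot": TCP orientation; "ft_force": force on the tool from outside, world axes, zero at the start; "torque": the same for the moment, N m; "width": opening from 0.0 (shut) to 1.0 (fully open).
Only numpy, scipy, OpenCV 4.12 (cv2) and the standard library are available. Lean on these libraries where they do the work, as an engineer would, in place of code of your own. Each camera call takes 0.05 s, during which the arm holds its last target.

### The job

One lane of the bench feeder holds a brass blank, the other a steel one. Press down the yellow pad on the long lever of the brass blank's lane so that its heavy red gate rises and the blank rolls down to the end stop, then let the lever back up under control so that the gate closes without slamming. Work only by pressing the lever: do not touch the blanks or the gates, leave the steel blank behind its gate and do not disturb the things standing around.

Things in the scene. Friction and masses are not known exactly. Their poses are not given: they have to be found in the camera images.
- feeder: Two-lane gravity feeder for turning blanks, blue frame, fixed. Origin on the bench top, midway between the two lever pads; x runs level along the lanes from the pads to the end stop, y to the left, z up. Left lane at y = +36 mm, right lane at y = -36 mm; left lever outside the left lane at y = +80 mm, right lever at y = -80 mm. Base plate x = 130 to 440 mm, 200 mm wide; bare bench under the pads.
- pad_left (a point): Centre of the top of the yellow pad (44 mm along the lever, 34 mm wide, 8 mm thick) at the long end of the LEFT lever, which works the left gate. At rest about 136 mm above the bench, sloping 12 degrees (falling towards the gates). It takes about 5 to 12 N straight down; fully pressed it is about 70 mm lower, and up to 8 mm farther from the gates. Spring and gate weight push it back up.
- pad_right (a point): The same for the RIGHT lever, which works the right gate.
- lever_left (a joint): Left lever, a steel bar pivoted 180 mm from the pad (pivot 85 mm above the bench): 0 at rest with the pad up, grows as the pad is pressed, 0.40 rad at the full stop. After about 0.03 rad of free play its 60 mm short arm lifts the gate.
- lever_right (a joint): The same for the right lever.
- gate_left (a joint): Left gate hinge: 0 closed, grows as the gate's lower edge rises; about 0.4 rad with the lever fully down. The blank passes under at about 0.2 rad. The gate falls shut by its own weight.
- gate_right (a joint): The same for the right gate.
- flap_left (a point): Heavy flap of the left gate, about 0.9 kg: red stop plate 53 mm wide and 50 mm high with a steel weight on top and two red arms back to the hinge 120 mm upstream. Point at the top of the stop plate, about 100 mm above the bench when closed; the weight's top is 119 mm above the bench. Not to be touched by the robot.
- flap_right (a point): The same for the right gate.
- brass_blank: Gold-coloured brass cylinder 32 mm in diameter, 52 mm long, lying across its lane behind the left or the right gate. Origin at its centre, at feeder x = 282 mm at the start; it turns as it rolls down the dark deck (slope 12 degrees, side walls 18 mm high). The end stop is the blue cross wall at the deck's low end, face at x = 420 mm; resting there the blank has its centre at about x = 403 mm.
- steel_blank: Grey steel cylinder of the same size, behind the other gate. Origin at its centre. It stays there.
- oil_can: Green closed can, 56 mm in diameter, 120 mm high, standing on the bench beside the feeder. Origin at the centre of its underside. Bystander.
- collar: Steel ring, outside 52 mm, bore 28 mm, 30 mm high, on the bench beside the feeder. Origin at the centre of its underside. Bystander.
- spanner: Steel spanner 160 mm long lying flat on the bench beside the feeder. Bystander.
Not all that is in view belongs to the job. There is more than one size of the brass_blank; the job needs the smallest.

How it is judged:
On the way, in this order (a step that is already met when the one before it is completed fails the run):
1. the gate in front of the brass blank is raised (((y of brass_blank in the frame of feeder above 0 m and value of joint gate_left above 0.12 rad) or (y of brass_blank in the frame of feeder below 0 m and value of joint gate_right above 0.12 rad))), for 0.02 s.
2. the brass blank has rolled down to the end stop (x of brass_blank in the frame of feeder above 0.385 m and z of brass_blank in the frame of feeder below 0.06 m), for 0.1 s.
At the end, for the whole second after the job is handed in: The brass blank lies at rest at the end stop of its lane (centre within 35 mm of the stop's face), both gates are closed and both levers up (each within 0.03 rad of rest), the steel blank is within 10 mm of its start behind its gate, and the can, collar and spanner are within 20 mm of their starts (all of step 2 and x of brass_blank in the frame of feeder below 0.42 m and y of brass_blank in the frame of feeder between -0.07 and 0.07 m and linear speed of brass_blank below 0.02 m/s and distance of steel_blank from where it was at the start of the episode below 0.01 m and value of joint each of gate_left, gate_right, lever_left, lever_right below 0.03 rad and distance of each of oil_can, collar, spanner from where it was at the start of the episode below 0.02 m); the robot touches nothing.
It fails at once if the robot touches a blank, or a blank is lifted from its lane (contact force between any of the fingers, the arm and brass_blank above 0.5 N or contact force between any of the fingers, the arm and steel_blank above 0.5 N or z of any of brass_blank, steel_blank in the frame of feeder above 0.09 m).
It fails at once if the robot touches or lifts a gate directly (contact force between any of the fingers, the arm and gate_left above 0.5 N or contact force between any of the fingers, the arm and gate_right above 0.5 N).
It fails at once if the steel blank is let go (distance of steel_blank from where it was at the start of the episode above 0.02 m).
It fails at once if a gate is dropped and slams shut (velocity of joint any of gate_left, gate_right below -2 rad/s).
It fails at once if a bystander is disturbed (distance of any of oil_can, collar, spanner from where it was at the start of the episode above 0.03 m or angle between oil_can's own z axis and vertical above 0.5 rad).
It also fails if it takes over 32 s, if anything falls off the work surface, if the arm or the gripper's body presses on something with over 40 N, if the wrist force passes 120 N, or if a joint passes its speed limit or range.

## Working session

There is one attempt and no reset: what is moved stays moved. The work goes in short steps, Python scripts to look and compute and a tool call to move; the robot and the scene stay as the last step left them, time stands still between calls to the robot, and variables do not carry over. Pictures are saved under pics/ and viewed, and the job is handed in when it is done.

Besides the shell and the picture viewer there is one more tool, called after "Request:" as name(argument=value, ...), one argument or row to a line, values as JSON. servo_tool: Moves the arm, as the interface text tells. Its arguments: {"type":"object","properties":{"series":{"type":"array","items":{"type":"object","properties":{"hand":{"type":"number"},"travel":{"type":"array","items":{"type":"number","minimum":-1,"maximum":1}},"rot":{"type":"array","items":{"type":"number","minimum":-1,"maximum":1}}}}}},"required":["series"]}

```bash
mkdir -p pics; ls; python3 - <<'E'
from rig import manip
import cv2,numpy as np
s=manip.get_state();print(s)
for c in("scene","top"):
    im,d=manip.snapshot(c);cv2.imwrite(f"pics/{c}0.png",im);np.savez(f"/tmp/{c}0.npz",im=im,d=d)
    k=manip.get_calibration(c);print(c,k)
    for t in("pad_left","pad_right","flap_left","flap_right","brass_blank","steel_blank","feeder"):
        print(c,t,[(np.round(r["xy"]),round(r["p"],2)) for r in manip.pinpoint(c,t)][:3])
print(manip.get_state()["clock"])
E
```

```text
pics
{'clock': 0.0, 'joints': array([-1.21621695,  0.33392038,  0.03988321,  1.46625818, -0.01340992,
        1.34330825, -0.0585479 ]), 'dq': array([-0.00129662,  0.00099679, -0.00052046, -0.00115044, -0.00029491,
       -0.00038845,  0.00073848]), 'joint_torque': array([ 3.82921953e-04, -6.58532882e+01,  1.36549674e+00, -4.05575967e+01,
        1.65546167e-02,  1.19491425e-02,  4.12430597e-05]), 'position': array([0.28487377, 0.58405801, 0.40382145]), 'eef_rot': array([ 0.68954587, -0.1591817 ,  0.15899516, -0.68840992]), 'ft_force': array([ 0.15627846, -0.6759966 ,  0.27485646]), 'torque': array([-0.0287374 , -0.03418013, -0.01039168]), 'width': 1.0014210204955865}
scene {'intrinsics': array([[482.03529071,   0.        , 322.38258324],
       [  0.        , 482.03529071, 239.96039054],
       [  0.        ,   0.        ,   1.        ]]), 'eye': array([ 1.12275868, -0.08995483,  0.80343023]), 'rotation': array([0.24931637, 0.22406978, 0.62756183, 0.70270921])}
scene pad_left [(array([219., 224.]), 0.57)]
scene pad_right [(array([236., 290.]), 0.9)]
scene flap_left [(array([373., 21
[... 315 characters left out ...]
top {'intrinsics': array([[447.42202311,   0.        , 322.69230489],
       [  0.        , 447.42202311, 242.07549226],
       [  0.        ,   0.        ,   1.        ]]), 'eye': array([ 0.53373706, -0.00528218,  0.83731695]), 'rotation': array([-0.00573767, -0.02642574, -0.69834831,  0.71524708])}
top pad_left [(array([438., 269.]), 0.93)]
top pad_right [(array([419., 170.]), 0.58)]
top flap_left [(array([246., 273.]), 0.65)]
top flap_right [(array([256., 335.]), 0.75), (array([240., 232.]), 0.7)]
top brass_blank [(array([385., 359.]), 0.97), (array([185., 369.]), 0.8), (array([264., 275.]), 0.78)]
top steel_blank [(array([255., 232.]), 0.75), (array([243., 173.]), 0.6)]
top feeder []
0.8
```

View pics/scene0.png

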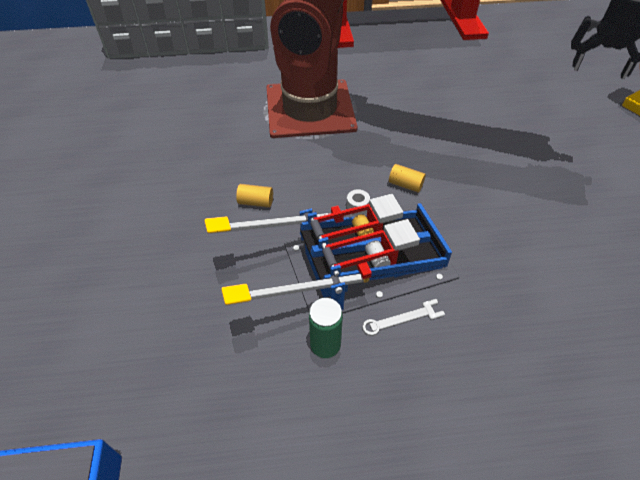

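View pics/top0.png

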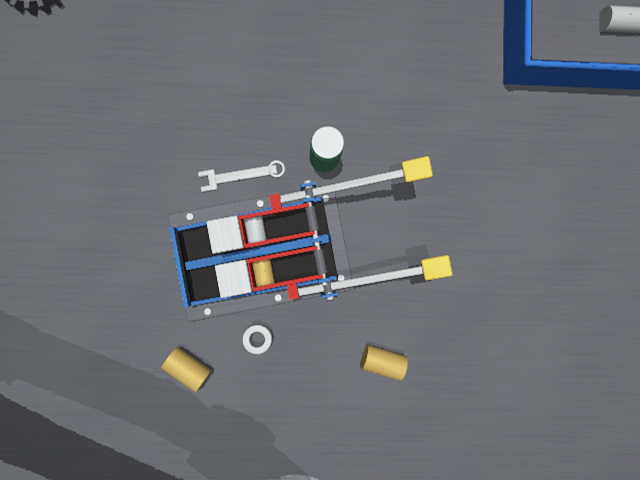

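The top view shows the brass blank in the lower lane (264,275), with its pad at (437,268). The steel blank is in the upper lane. Next I measure positions.

```bash
cat > h.py <<'E'
from rig import manip
import cv2,numpy as np
from scipy.spatial.transform import Rotation as R
def cam(c):
    k=manip.get_calibration(c);return k["intrinsics"],np.array(k["eye"]),R.from_quat(k["rotation"]).as_matrix()
def w(c,uv,depth):
    K,e,M=cam(c);uv=np.atleast_2d(uv).astype(float);x=(uv[:,0]-K[0,2])/K[0,0];y=(uv[:,1]-K[1,2])/K[1,1]
    return e+(np.stack([x,-y,-np.ones_like(x)],1)*np.atleast_1d(depth)[:,None])@M.T
def proj(c,P):
    K,e,M=cam(c);q=(np.atleast_2d(P)-e)@M;return np.stack([K[0,0]*q[:,0]/-q[:,2]+K[0,2],K[1,1]*-q[:,1]/-q[:,2]+K[1,2]],1)
E
python3 - <<'E'
from h import *
for c in("top","scene"):
    f=np.load(f"/tmp/{c}0.npz");im,d=f["im"],f["d"]
    hsv=cv2.cvtColor(im,cv2.COLOR_BGR2HSV)
    m=cv2.inRange(hsv,(24,180,150),(33,255,255))
    n,l,st,ce=cv2.connectedComponentsWithStats(m)
    for i in range(1,n):
        if st[i,4]<60: continue
        mm=cv2.erode((l==i).astype(np.uint8),np.ones((3,3)))>0
        v,u=np.nonzero(mm&(d>0));P=w(c,np.stack([u,v],1),d[v,u])
        print(c,ce[i].round(1),st[i],P.mean(0).round(4),P.min(0).round(3),P.max(0).round(3))
    if c=="top":
        for n_,uv in dict(brass=(264,273),steel=(255,232),flapL=(233,279),canT=(327,142),collar=(257,328),spanner=(277,169),pivL=(328,288),pivR=(308,191),endL=(185,303),endR=(172,232),bigb=(385,362)).items():
            print(n_,w(c,uv,d[uv[1],uv[0]])[0].round(3))
E
```

```text
brass [0.502 0.058 0.081]
steel [0.57  0.075 0.083]
flapL [0.493 0.103 0.122]
canT [ 0.717 -0.041  0.12 ]
collar [0.402 0.072 0.031]
spanner [ 0.694  0.046 -0.   ]
pivL [ 0.48  -0.049  0.094]
pivR [ 0.64  -0.012  0.095]
endL [0.447 0.193 0.057]
endR [0.568 0.219 0.059]
bigb [ 0.348 -0.156  0.046]
scene [216.9 223.8] [205 217  25  15 295] [ 0.5219 -0.2185  0.1359] [ 0.506 -0.238  0.13 ] [ 0.539 -0.199  0.142]
scene [235.6 293.2] [222 284  29  19 412] [ 0.6779 -0.1845  0.1359] [ 0.661 -0.205  0.13 ] [ 0.695 -0.165  0.142]
```

```bash
cat > plan.py <<'E'
from h import *
import sys
pL=np.array([.5219,-.2185,.1359]);pR=np.array([.6779,-.1845,.1359])
y=(pL-pR)/np.linalg.norm(pL-pR);x=np.array([y[1],-y[0],0]);o=(pL+pR)/2;o[2]=0
def F(p): return o+p[0]*x+p[1]*y+np.array([0,0,p[2]])
if __name__=="__main__":
    s=manip.get_state();M=R.from_quat(s["eef_rot"]).as_matrix()
    print("M",M.round(3),"x",x.round(3),"y",y.round(3))
    def delta(fp,name): print(name,"world",fp.round(4),"share",(M.T@(fp-s["position"])/.75).round(4))
    delta(F([-.004,.08,.345]),"above pad")
    # desired orient: tool y down, tool z along +-feeder y
    for sg in(1,-1):
        D=np.stack([np.cross([0,0,-1.],sg*y),[0,0,-1.],sg*y],1)
        print(sg,(R.from_matrix(M.T@D).as_rotvec()/(np.pi/2)).round(3))
    for fp in([.282,.036,.055],[.282,-.036,.055],[.176,.08,.085]): print(F(fp).round(3),proj("top",F(fp)).round(0))
    print(proj("top",pL),proj("top",pR))
E
python3 plan.py
```

```text
M [[ 0.899  0.     0.438]
 [-0.438  0.     0.899]
 [ 0.    -1.     0.   ]] x [-0.213  0.977  0.   ] y [-0.977 -0.213  0.   ]
above pad world [ 0.5226 -0.2224  0.345 ] share [ 0.7563  0.0796 -0.8277]
1 [-0.    -1.426  0.   ]
-1 [-0.     0.574 -0.   ]
[0.505 0.066 0.055] [[260. 271.]]
[0.575 0.082 0.055] [[253. 230.]]
[ 0.484 -0.047  0.085] [[326. 285.]]
[[436.50925836 265.526177  ]] [[416.97186707 167.04499219]]
```

Request:
servo_tool(
  series=[
    {"hand": 1,"travel": [0.45,-0.02,-0.275],"rot": [0,0.574,0]},
    {"hand": 1,"travel": [0.45,-0.02,-0.275],"rot": [0,0.574,0]},
    {"hand": 1,"travel": [0.45,-0.02,-0.275],"rot": [0,0.574,0]},
    {"hand": 1,"travel": [0.45,-0.02,-0.275],"rot": [0,0.574,0]},
    {"hand": 1,"travel": [0.45,-0.02,-0.275],"rot": [0,0.574,0]},
  ],
)

```text
clock: 1.22
position: [0.3978, 0.4069, 0.4128]
eef_rot: [-0.605, 0.365, -0.365, 0.606]
ft_force: [0.3, 0.6, 1.3]
width: 0.302
```

```bash
python3 plan.py; python3 -c "
from h import *
print(manip.get_state()['joints'].round(2))"
```

```text
M [[ 0.467  0.     0.884]
 [-0.884  0.     0.467]
 [-0.    -1.     0.   ]] x [-0.213  0.977  0.   ] y [-0.977 -0.213  0.   ]
above pad world [ 0.5226 -0.2224  0.345 ] share [ 0.8197  0.0901 -0.2447]
1 [-0.    -1.827  0.   ]
-1 [-0.     0.173 -0.   ]
[0.505 0.066 0.055] [[260. 271.]]
[0.575 0.082 0.055] [[253. 230.]]
[ 0.484 -0.047  0.085] [[326. 285.]]
[[436.50925836 265.526177  ]] [[416.97186707 167.04499219]]
[-1.06  0.16  0.21  1.67 -0.04  1.32 -0.36]
```

Request:
servo_tool(
  series=[
    {"hand": 1,"travel": [0.367,0,-0.04],"rot": [0,0.173,0]},
    {"hand": 1,"travel": [0.367,0,-0.04],"rot": [0,0.173,0]},
    {"hand": 1,"travel": [0.367,0,-0.04],"rot": [0,0.173,0]},
    {"hand": 1,"travel": [0.367,0,-0.04],"rot": [0,0.173,0]},
    {"hand": 1,"travel": [0.367,0,-0.04],"rot": [0,0.173,0]},
  ],
)

```text
clock: 1.63
position: [0.4753, 0.2135, 0.413]
eef_rot: [-0.552, 0.442, -0.442, 0.552]
ft_force: [1.6, -0.5, -0.1]
width: -0.001
```

```bash
python3 plan.py|head -6; python3 -c "
from h import *
print(manip.get_state()['joints'].round(2))"
```

```text
M [[ 0.218  0.     0.976]
 [-0.976  0.001  0.218]
 [-0.001 -1.     0.001]] x [-0.213  0.977  0.   ] y [-0.977 -0.213  0.   ]
above pad world [ 0.5226 -0.2224  0.345 ] share [ 0.581   0.0902 -0.0654]
1 [-1.000e-03 -1.996e+00  1.000e-03]
-1 [-0.     0.004 -0.   ]
[-0.87  0.06  0.38  1.78 -0.02  1.31 -0.26]
```

Request:
servo_tool(
  series=[
    {"hand": 1,"travel": [0.581,0,-0.065],"rot": [0,0.004,0]},
    {"hand": 1,"travel": [0.581,0,-0.065],"rot": [0,0.004,0]},
    {"hand": 1,"travel": [0.581,0,-0.065],"rot": [0,0.004,0]},
    {"hand": 1,"travel": [0.581,0,-0.065],"rot": [0,0.004,0]},
    {"hand": 1,"travel": [0.581,0,-0.065],"rot": [0,0.004,0]},
  ],
)

```text
clock: 2.05
position: [0.4973, 0.0063, 0.413]
eef_rot: [-0.55, 0.444, -0.444, 0.551]
ft_force: [2.0, -0.6, -0.3]
width: -0.001
```

```bash
python3 plan.py|head -6; python3 -c "
from h import *
print(manip.get_state()['joints'].round(2))"
```

```text
M [[ 0.212  0.001  0.977]
 [-0.977  0.001  0.212]
 [-0.001 -1.     0.001]] x [-0.213  0.977  0.   ] y [-0.977 -0.213  0.   ]
above pad world [ 0.5226 -0.2224  0.345 ] share [ 0.3052  0.0904 -0.0318]
1 [ 1.e-03  2.e+00 -1.e-03]
-1 [-0.001 -0.    -0.   ]
[-0.67 -0.01  0.57  1.84  0.    1.31  0.12]
```

Request:
servo_tool(
  series=[
    {"hand": 1,"travel": [0.305,0,-0.032]},
    {"hand": 1,"travel": [0.305,0,-0.032]},
    {"hand": 1,"travel": [0.305,0.03,-0.032]},
    {"hand": 1,"travel": [0.305,0.06,-0.032]},
    {"hand": 1,"travel": [0.305,0.09,-0.032]},
  ],
)

```text
invalid input at $.series[0]: expected keys hand, travel, rot
```

```bash
python3 plan.py|head -6; python3 -c "
from h import *
print(manip.get_state()['joints'].round(2))"
```

```text
M [[ 0.212  0.001  0.977]
 [-0.977  0.001  0.212]
 [-0.001 -1.     0.001]] x [-0.213  0.977  0.   ] y [-0.977 -0.213  0.   ]
above pad world [ 0.5226 -0.2224  0.345 ] share [ 0.3052  0.0904 -0.0318]
1 [ 1.e-03  2.e+00 -1.e-03]
-1 [-0.001 -0.    -0.   ]
[-0.67 -0.01  0.57  1.84  0.    1.31  0.12]
```

Request:
servo_tool(
  series=[
    {"hand": 1,"travel": [0.305,0,-0.032],"rot": [0,0,0]},
    {"hand": 1,"travel": [0.305,0,-0.032],"rot": [0,0,0]},
    {"hand": 1,"travel": [0.305,0,-0.032],"rot": [0,0,0]},
    {"hand": 1,"travel": [0.305,0.03,-0.032],"rot": [0,0,0]},
    {"hand": 1,"travel": [0.305,0.06,-0.032],"rot": [0,0,0]},
  ],
)

```text
clock: 2.47
position: [0.52, -0.1955, 0.3858]
eef_rot: [-0.549, 0.442, -0.446, 0.551]
ft_force: [0.8, 0.0, 0.8]
width: 0.001
```

```bash
python3 plan.py|head -6; python3 -c "
from h import *
print(manip.get_state()['joints'].round(2))
im,d=manip.snapshot('scene');cv2.imwrite('pics/s1.png',im)
im,d=manip.snapshot('top');cv2.imwrite('pics/t1.png',im)"
```

```text
M [[ 0.212  0.006  0.977]
 [-0.977 -0.001  0.212]
 [ 0.002 -1.     0.005]] x [-0.213  0.977  0.   ] y [-0.977 -0.213  0.   ]
above pad world [ 0.5226 -0.2224  0.345 ] share [ 0.0357  0.0545 -0.0045]
1 [-0.002  1.999 -0.005]
-1 [-0.003 -0.001  0.001]
[-0.41  0.18  0.78  1.76 -0.13  1.25  0.62]
```

Request:
servo_tool(
  series=[
    {"hand": 1,"travel": [0.036,0.025,-0.004],"rot": [0,0,0]},
    {"hand": 1,"travel": [0.036,0.045,-0.004],"rot": [0,0,0]},
    {"hand": 1,"travel": [0.036,0.045,-0.004],"rot": [0,0,0]},
  ],
)

```text
clock: 2.82
position: [0.5215, -0.2197, 0.3472]
eef_rot: [0.551, -0.445, 0.443, -0.549]
ft_force: [-0.6, 0.3, -0.9]
width: 0.004
```

```bash
python3 plan.py|head -6; python3 -c "
from h import *
s=manip.get_state();print(s['joints'].round(2),s['position'],s['clock'])
im,d=manip.snapshot('scene');cv2.imwrite('pics/s1.png',cv2.resize(im[150:350,130:480],None,fx=2.2,fy=2.2))
im,d=manip.snapshot('top');cv2.imwrite('pics/t1.png',im)"
```

```text
M [[ 0.21  -0.004  0.978]
 [-0.978  0.     0.21 ]
 [-0.001 -1.    -0.004]] x [-0.213  0.977  0.   ] y [-0.977 -0.213  0.   ]
above pad world [ 0.5226 -0.2224  0.345 ] share [0.0038 0.0029 0.0006]
1 [1.000e-03 1.998e+00 4.000e-03]
-1 [ 0.002 -0.002 -0.001]
[-0.35  0.25  0.78  1.78 -0.19  1.19  0.7 ] [ 0.52153367 -0.21973935  0.34715354] 2.8167
```

View pics/s1.png

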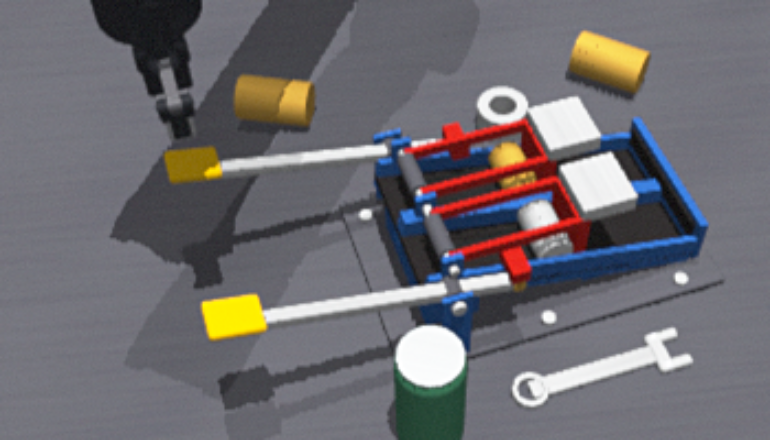

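View pics/t1.png

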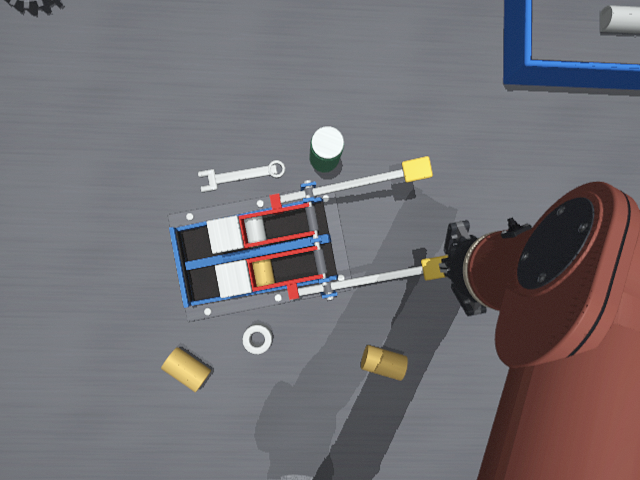

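The closed fingertips stand over the left pad, at about (175,135) in the scene crop, with nothing close by. Now I press.

Request:
servo_tool(
  series=[
    {"hand": 1,"travel": [0.002,0.02,0],"rot": [0,0,0]},
    {"hand": 1,"travel": [0.003,0.035,0],"rot": [0,0,0]},
    {"hand": 1,"travel": [0.004,0.045,0],"rot": [0,0,0]},
    {"hand": 1,"travel": [0.004,0.055,0],"rot": [0,0,0]},
    {"hand": 1,"travel": [0.004,0.06,0],"rot": [0,0,0]},
  ],
)

```text
clock: 3.33
position: [0.5233, -0.2222, 0.3045]
eef_rot: [-0.551, 0.443, -0.444, 0.551]
ft_force: [-2.1, -0.2, 9.2]
width: -0.002
```

Request:
servo_tool(
  series=[
    {"hand": 1,"travel": [0.001,0.013,0],"rot": [0,0,0]},
    {"hand": 1,"travel": [0.002,0.026,0],"rot": [0,0,0]},
    {"hand": 1,"travel": [0.004,0.04,0],"rot": [0,0,0]},
    {"hand": 1,"travel": [0.005,0.053,0],"rot": [0,0,0]},
    {"hand": 1,"travel": [0.005,0.066,0],"rot": [0,0,0]},
  ],
)

```text
clock: 3.75
position: [0.5243, -0.2274, 0.2563]
eef_rot: [-0.55, 0.443, -0.445, 0.55]
ft_force: [-1.9, -2.4, 11.0]
width: -0.002
```

```bash
python3 -c "
from h import *
s=manip.get_state();print(s['position'],s['clock'],s['ft_force'])
im,d=manip.snapshot('scene');cv2.imwrite('pics/s2.png',cv2.resize(im[150:350,130:480],None,fx=2.2,fy=2.2))"
```

```text
[ 0.52426541 -0.22737839  0.25632938] 3.75 [-1.91415617 -2.4358521  10.99734797]
```

View pics/s2.png

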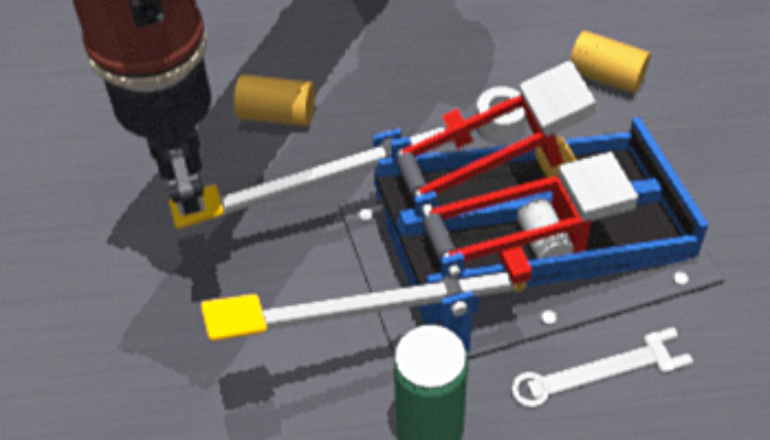

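The gate is up and the blank is rolling, now under the flap at (555,155). I press slightly deeper and hold.

Request:
servo_tool(
  series=[
    {"hand": 1,"travel": [0,0.006,0],"rot": [0,0,0]},
    {"hand": 1,"travel": [0,0.009,0],"rot": [0,0,0]},
    {"hand": 1,"travel": [0,0.009,0],"rot": [0,0,0]},
    {"hand": 1,"travel": [0,0.009,0],"rot": [0,0,0]},
    {"hand": 1,"travel": [0,0.009,0],"rot": [0,0,0]},
  ],
)

```text
clock: 4.22
position: [0.524, -0.2269, 0.2497]
eef_rot: [0.55, -0.443, 0.444, -0.55]
ft_force: [-3.5, -2.6, 9.3]
width: 0.001
```

Request:
servo_tool(
  series=[
    {"hand": 1,"travel": [0,0,0],"rot": [0,0,0]},
    {"hand": 1,"travel": [0,0,0],"rot": [0,0,0]},
    {"hand": 1,"travel": [0,0,0],"rot": [0,0,0]},
    {"hand": 1,"travel": [0,0,0],"rot": [0,0,0]},
    {"hand": 1,"travel": [0,0,0],"rot": [0,0,0]},
  ],
)

```text
clock: 4.63
position: [0.524, -0.2269, 0.2498]
eef_rot: [-0.55, 0.443, -0.445, 0.55]
ft_force: [-2.0, -1.9, 10.1]
width: -0.001
```

```bash
python3 -c "
from h import *
from plan import F,x,y,o
s=manip.get_state();print(s['position'],s['clock'],s['ft_force'])
im,d=manip.snapshot('scene');cv2.imwrite('pics/s3.png',cv2.resize(im[150:350,130:480],None,fx=2.2,fy=2.2))
im,d=manip.snapshot('top');print(manip.pinpoint('top','brass_blank'),proj('top',F([.403,.036,.035])))
cv2.imwrite('pics/t3.png',cv2.resize(im[120:350,120:380],None,fx=2.2,fy=2.2))"
```

```text
[ 0.52404328 -0.22689196  0.24980753] 4.6333 [-1.97543712 -1.9278595  10.06415911]
[{'xy': [199.8, 287.2], 'p': 0.95}, {'xy': [186.4, 371.5], 'p': 0.95}, {'xy': [385.0, 362.5], 'p': 0.93}] [[193.91286835 283.45859452]]
```

View pics/s3.png

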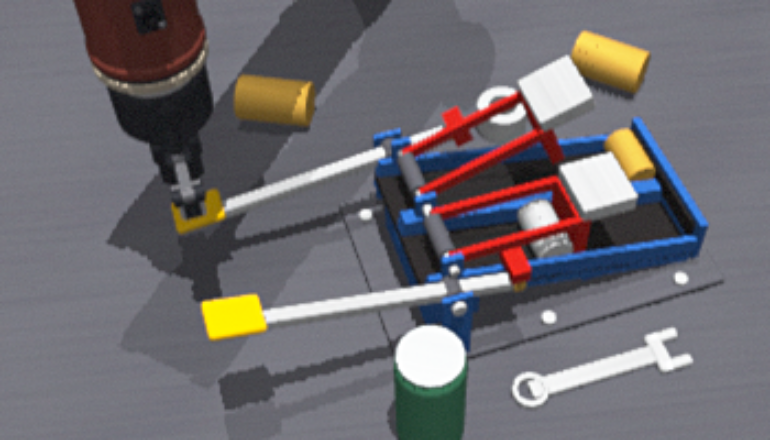

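View pics/t3.png

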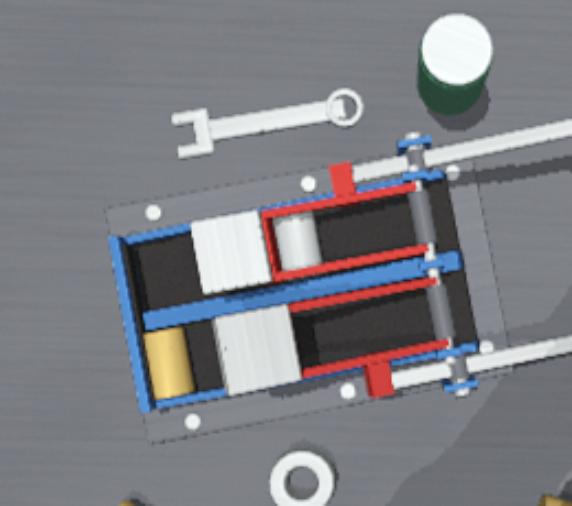

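The brass blank rests at the end stop (170,362 in the top crop). Now a slow release.

Request:
servo_tool(
  series=[
    {"hand": 1,"travel": [0,-0.007,0],"rot": [0,0,0]},
    {"hand": 1,"travel": [0,-0.014,0],"rot": [0,0,0]},
    {"hand": 1,"travel": [0,-0.021,0],"rot": [0,0,0]},
    {"hand": 1,"travel": [-0.001,-0.028,0],"rot": [0,0,0]},
    {"hand": 1,"travel": [-0.001,-0.035,0],"rot": [0,0,0]},
  ],
)

```text
clock: 5.2
position: [0.5239, -0.2262, 0.2762]
eef_rot: [0.55, -0.443, 0.445, -0.55]
ft_force: [-1.4, -1.5, 7.3]
width: 0.001
```

Request:
servo_tool(
  series=[
    {"hand": 1,"travel": [-0.001,-0.007,0],"rot": [0,0,0]},
    {"hand": 1,"travel": [-0.002,-0.014,0],"rot": [0,0,0]},
    {"hand": 1,"travel": [-0.003,-0.021,0],"rot": [0,0,0]},
    {"hand": 1,"travel": [-0.004,-0.027,0],"rot": [0,0,0]},
    {"hand": 1,"travel": [-0.004,-0.033,0],"rot": [0,0,0]},
  ],
)

```text
clock: 5.62
position: [0.5231, -0.2226, 0.3008]
eef_rot: [-0.55, 0.444, -0.444, 0.551]
ft_force: [-2.9, 2.2, 6.2]
width: -0.003
```

Request:
servo_tool(
  series=[
    {"hand": 1,"travel": [0,-0.004,0],"rot": [0,0,0]},
    {"hand": 1,"travel": [0,-0.008,0],"rot": [0,0,0]},
    {"hand": 1,"travel": [0,-0.012,0],"rot": [0,0,0]},
    {"hand": 1,"travel": [0,-0.016,0],"rot": [0,0,0]},
    {"hand": 1,"travel": [0,-0.02,0],"rot": [0,0,0]},
  ],
)

```text
clock: 6.03
position: [0.5231, -0.2223, 0.3147]
eef_rot: [0.551, -0.444, 0.444, -0.551]
ft_force: [-0.0, 0.6, -0.3]
width: -0.0
```

Force is zero, so I lift clear.

Request:
servo_tool(
  series=[
    {"hand": 1,"travel": [0,-0.02,0],"rot": [0,0,0]},
    {"hand": 1,"travel": [0,-0.05,0],"rot": [0,0,0]},
    {"hand": 1,"travel": [0,-0.08,0],"rot": [0,0,0]},
    {"hand": 1,"travel": [0,-0.08,0],"rot": [0,0,0]},
    {"hand": 1,"travel": [0,-0.08,0],"rot": [0,0,0]},
  ],
)

```text
clock: 6.45
position: [0.5233, -0.2226, 0.3756]
eef_rot: [-0.55, 0.443, -0.445, 0.551]
ft_force: [0.3, 0.9, -0.9]
width: -0.002
```

```bash
python3 -c "
from h import *
from plan import F,x,y,o
s=manip.get_state();print(s['position'],s['clock'],s['ft_force'])
im,d=manip.snapshot('scene');cv2.imwrite('pics/s4.png',cv2.resize(im[150:350,130:480],None,fx=2.2,fy=2.2))
a=np.load('/tmp/scene0.npz')['im'];df=cv2.absdiff(im,a).max(2);
im,d=manip.snapshot('top');a=np.load('/tmp/top0.npz')
cv2.imwrite('pics/t4.png',np.hstack([cv2.resize(q[120:350,150:380],None,fx=1.7,fy=1.7) for q in(a['im'],im)]))
for n,(c,r) in dict(flapL=(233,279),flapR=(225,234),leverL=(380,280),leverR=(370,183)).items(): print(n,np.median(a['d'][r-1:r+2,c-1:c+2]),np.median(d[r-1:r+2,c-1:c+2]))
v=d[287,200];P=w('top',(200,287),v)[0];print('brass top',P,(P-o)@x,(P-o)@y)
"
```

```text
[ 0.52333377 -0.22264158  0.37558289] 6.45 [ 0.25280022  0.92817633 -0.91322594]
flapL 0.71017313 0.7107071
flapR 0.71135336 0.71131563
leverL 0.7313764 0.73075634
leverR 0.73193645 0.7327888
brass top [0.47431395 0.16953316 0.05394102] 0.38926634322239334 0.04369411818089887
```

View pics/s4.png

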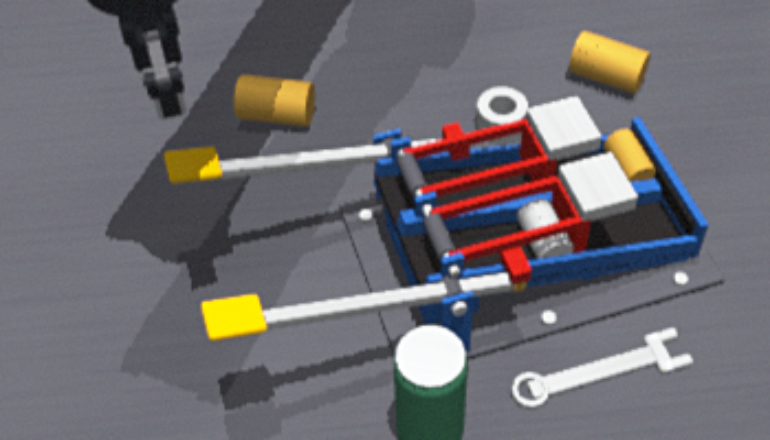

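View pics/t4.png

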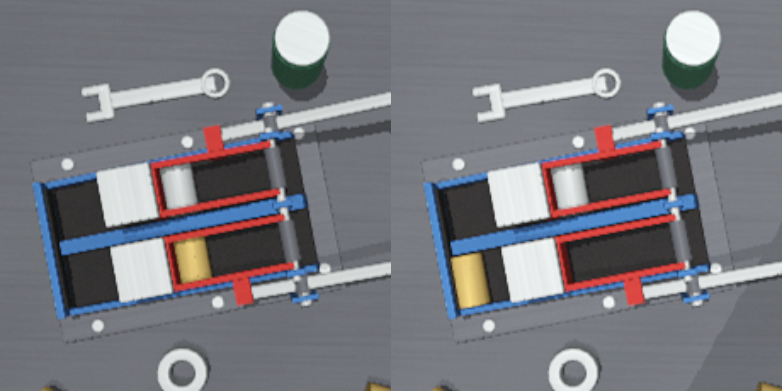

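```bash
python3 -c "
from h import *
print(manip.close_job(),manip.get_state()['clock'])"
```

```text
the job is handed in; nothing more can be done
the job is handed in; nothing more can be done
```

The job is handed in. The brass blank was in the left lane. I pressed that lane's yellow pad down about 60 mm with the closed fingertips, and its gate rose. The blank rolled to the end stop. I then let the lever up at about 70 mm/s, slower near the end, and lifted clear at about 6.5 s of the 32 s allowed.

**Last checks:**
- **Gates and levers:** Both gates and both levers show the same depth as at the start, within 1 mm.
- **Other things:** The steel blank, can, collar and spanner look unmoved in the before and after pictures.
- **Contact:** The wrist force was about zero once the arm was clear.
- **Slamming:** I didn't measure gate speed. The release rate works out to about 0.4 rad/s against the 2 rad/s limit.

**One disagreement:** A single depth point on the blank gave feeder x = 389 mm, against the 403 mm expected at the stop. The same network point was about 4 px off from the start too. The distance rolled, measured from the pictures, puts the blank at about 397 mm. All of these are past the 385 mm limit, and the pictures show the blank still and against the stop.

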